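# Post the used meal boxes through the cam-locked returns flap and lock it again

## Task

Close up the returns hatch at the meal window: unlock its flap by turning the black grip bar of the cam lock half a turn anticlockwise, to its stop, then post every white used meal box from the table through the sprung red flap, so that it slides down into the tote behind and the flap shuts after it. When all are through, turn the cam lock half a turn clockwise, to its stop, so that its hook takes the flap's bolt and draws the flap in tight. Leave the sealed brown meal with the green band where it is and do not knock over the dip pot among the boxes.

Things in the scene. Friction and masses are not known exactly. Their poses are not given: they have to be found in the camera images.
- chute: returns hatch, fixed: steel deck on a white cabinet, red flap, then a slide into a grey tote under a clear guard. Origin on the table below the middle of the sill (the deck's far edge, at the flap's foot). +x, level, is the push direction through the flap, +y to its left, z up. The tote's only way in is the flap. Deck: x -190 to 0, y -90 to 90, top at z 180, edges open
- sill (a point): middle of the sill at deck height (chute 0, 0, 180), axes as the chute's. Beyond it a smooth slide falls at 38 degrees to the tote. A box pushed until its middle is well past the sill tips, opens the flap and slides into the tote by itself. An upright closed gripper with its fingers low on the deck has room to go forward to about x +10
- deck_mid (a point): point on the deck's surface 90 before the sill, on its middle line (chute -90, 0, 180): place to set a box down with its length along the chute's x. The deck's last 110 before the sill are smooth (friction 0.15)
- cam_grip (a point): centre of the cam lock's black grip bar, on its upright axis (chute -53, -140, 256), beside the deck. Bar 64 long x 14 thick x 32 high (z 240 to 272), gripped across its 14 from above; the point's x axis lies along the bar. Under it a spindle 16 thick and a brass hub with a spiral hook of radius 44 at z 204 to 216
- cam (a joint): angle of the cam lock, rad, 0 to 3.2 (stops at both ends), growing clockwise seen from above. Near 3.1 locked: the hook holds the flap's brass bolt drawn in; 0 unlocked: the hook's mouth faces the bolt, the flap is free. The bar lies along the chute's x at 0. Stays where left; turns with about 0.1 N m
- flap (a joint): angle of the flap, rad: 0 drawn in tight by the cam; about 0.08 hanging shut but unlocked; up to 1.35 pushed open (lower edge swings away from the deck). A light spring shuts it (about 0.5 N at the lower edge). The hook catches the bolt only when the flap hangs shut
- box1_mid (a point): used meal box, slim white reusable hinged-lid box, 140 long (its own x) x 60 wide (y) x 36 high (z), about 0.2 kg, smooth plastic. This point is its centre, 18 above its underside. Starts flat on the table. Between two and four of the four used boxes are there; an absent one is given as None
- box2_mid (a point): used meal box, slim white reusable hinged-lid box, 140 long (its own x) x 60 wide (y) x 36 high (z), about 0.2 kg, smooth plastic. This point is its centre, 18 above its underside. Starts flat on the table. Between two and four of the four used boxes are there; an absent one is given as None
- box3_mid (a point): used meal box, slim white reusable hinged-lid box, 140 long (its own x) x 60 wide (y) x 36 high (z), about 0.2 kg, smooth plastic. This point is its centre, 18 above its underside. Starts flat on the table. Between two and four of the four used boxes are there; an absent one is given as None
- box4_mid (a point): used meal box, slim white reusable hinged-lid box, 140 long (its own x) x 60 wide (y) x 36 high (z), about 0.2 kg, smooth plastic. This point is its centre, 18 above its underside. Starts flat on the table. Between two and four of the four used boxes are there; an absent one is given as None
- full1_mid (a point): sealed full meal that stays where it is: same shape and size as a used box (140 x 60 x 36) but brown with a green band round its middle; the point is its centre
- dip_pot: small clear lidded pot, 54 across, 40 high, standing among the boxes; origin under its middle
- tote_floor (a point): middle of the tote's floor (chute 180, 0, 6). Tote inside: chute x up to 434, y -84 to 84; clear guard above it at z 315
- head_rail (a point): middle of the flap's hinge shaft (chute 63, 0, 290). The flap, 164 wide and 118 long, hangs from it, leaning down towards the sill. Behind and above the shaft are a white head rail (x 63 to 87, z 293 to 319) and the clear guard: keep the gripper's body off them
Not all that is in view belongs to the job. Leave any blue or orange look-alike of the part that bears box1_mid alone.

How it is judged:
By the outcome, as a careful person would: the job done as asked, in the order asked, and still so for the second after the job is handed in, with the robot touching nothing.
Of box1, box2, box3, box4 only 2 to 4 are there at a start; the rules pass over those that are not, and their reading is None.
At some moment in a run one of box1, box2, box3, box4 may be knocked a few centimetres aside while the robot is not near it.
Once in a run the grip may slacken for a moment while it holds something.
It also fails if it takes over 210 s, if anything falls off the work surface, if the arm or the gripper's body presses on something with over 40 N, if the wrist force passes 120 N, or if a joint passes its speed limit or range.

## Robot

A 6-joint arm with a two-finger parallel gripper is mounted at the origin on the work surface. World frame = base frame: x ahead of the robot, y to its left, z up, the work surface at z = 0. Lengths are in m, angles in rad, forces in N, time in s.
With the tool pointing down it reaches from about 0.35 to 1 m from the base axis. Payload 7.1 kg.
Tool frame: the origin (TCP) lies between the finger pads; the fingertips stand 22 mm ahead of it and the grasp point (between the pads) lies 3 mm ahead of it; x points along the fingers, y is the direction in which the jaws open and shut, and the axes are right-handed (so a half turn about x gives the same grasp; the last joint's range is limited). The gripper opens to 85 mm and grips with 20 to 120 N. Pads are 22 mm wide; open, the fingers measure 114 mm over their backs; the gripper's body (76 mm by 85 mm) begins 54 mm behind the grasp point. The pads swing forward as they close: fully open they stand 13 mm farther back than shut.
Start: joints at [-1.127, 0.423, 1.63, -0, 1.089, -0.019], TCP at [0.279, -0.559, 0.253] pointing down, gripper open.
Joint ranges: [-3, 3], [-0.9, 2.11], [0.09, 2.58], [-1.31, 4.45], [0.11, 2.69], [-2.54, 2.54]. Speed limits (rad/s): [2.39, 2.39, 3.01, 3.14, 3.14, 3.14].

## Interface

Orientations are given as a rotation vector (axis times angle).
In Python, from rig import manip gives the robot as it stands. The module is installed in compiled form; this text tells all that it offers. Calls block until the motion is done:
- manip.move_to(position, orientation): joint-space move of the TCP to a pose.
- manip.servo_line(position, orientation=None, rate=0.15): straight line of the TCP; orientation=None keeps the orientation; rate is the mean speed in m/s.
- manip.set_joints(angles): joint-space move.
- manip.command_gripper(opening, f_grip=None): finger opening in m; f_grip is the grip in N (None keeps the last); returns when the fingers have stopped.
- manip.hold(seconds).
- manip.solve_ik(position, orientation): joint angles nearest the present ones, or None.
- manip.camera(name): name is "side" or "top" or "wrist"; returns a dict with "image" (480x640x3 uint8, red, green, blue), "fx", "fy", "cx", "cy" (pixels), "cam_to_world" (4x4, takes a point from camera to world coordinates); the wrist camera has in their place "mount" (4x4, takes a point from camera to tool coordinates, whose origin is the TCP and whose axes are the tool frame's). Camera axes: x right, y down, z forward; pixel columns grow to the right and rows downward; lengths in m; the calibration is good to about 2 mm. A picture is of the moment at which its call begins: read the wrist's pose just before it. There is no depth.
A pose or a line that the arm cannot do raises manip.IKError and nothing moves.
- manip.sign_off(): hands the job in, once; it reports no verdict.
Readings, each from a call of its own:
- manip.get_time(): time.
- manip.get_joint_positions(): joint angles.
- manip.get_joint_vel(): joint speeds.
- manip.get_tau(): joint torques, N m.
- manip.get_position(): TCP position.
- manip.get_ee_rot(): TCP orientation.
- manip.get_contact_force(): force on the tool from outside, world axes, zero at the start.
- manip.get_torque(): the same for the moment, N m.
- manip.get_width(): finger opening in m.
Only numpy, scipy, OpenCV 4.12 (cv2) and the standard library are available. Lean on these libraries where they do the work, as an engineer would, in place of code of your own. Each camera call takes 0.05 s, during which the arm holds its last target. There are 200 camera calls.

## Working session

There is one attempt and no reset: what is moved stays moved. The work goes in short steps, each a Python script; the robot and the scene stay as the last script left them, time stands still between calls to the robot, and variables do not carry over. Pictures are saved under pics/ and viewed, about 12 in all and at most 16, crops included, and the job is handed in when it is done.

```bash
mkdir -p pics && cat > h.py <<'E'
import numpy as np, cv2
from rig import manip as m
from scipy.spatial.transform import Rotation as R
def cam(n):
    if n=="wrist":
        p=np.array(m.get_position());r=R.from_rotvec(m.get_ee_rot()).as_matrix()
        T=np.eye(4);T[:3,:3]=r;T[:3,3]=p
        c=m.camera(n);c["cam_to_world"]=T@np.array(c["mount"])
    else: c=m.camera(n)
    return c
def save(c,f): cv2.imwrite("pics/"+f,c["image"][:,:,::-1])
def ray(c,u,v,z):
    T=np.array(c["cam_to_world"]);d=T[:3,:3]@np.array([(u-c["cx"])/c["fx"],(v-c["cy"])/c["fy"],1])
    o=T[:3,3];return o+d*(z-o[2])/d[2]
def proj(c,p):
    T=np.linalg.inv(np.array(c["cam_to_world"]));q=T[:3,:3]@np.array(p)+T[:3,3]
    return np.array([c["fx"]*q[0]/q[2]+c["cx"],c["fy"]*q[1]/q[2]+c["cy"]])
def down(yaw):
    # tool x down, tool y (jaw axis) at world angle yaw
    x=np.array([0,0,-1.]);y=np.array([np.cos(yaw),np.sin(yaw),0]);z=np.cross(x,y)
    return R.from_matrix(np.c_[x,y,z]).as_rotvec()
E
python3 - <<'E'
from h import *
for n in("top","side"):
    c=cam(n);save(c,n+"0.png");print(n,c["fx"],c["cx"],c["cy"],np.round(c["cam_to_world"],3).tolist())
r=R.from_rotvec(m.get_ee_rot()).as_matrix();print(r.round(3),m.get_time(),m.get_width())
E
```

```text
top 443.70525880488384 321.4347803171176 248.02033187485657 [[-0.014, -0.996, 0.092, 0.371], [-1.0, 0.014, 0.004, 0.01], [-0.006, -0.092, -0.996, 1.13], [0.0, 0.0, 0.0, 1.0]]
side 527.613351134672 311.0115459798291 232.2444806049121 [[-0.824, -0.346, 0.448, -0.185], [-0.566, 0.478, -0.671, 0.97], [0.018, -0.807, -0.59, 1.009], [0.0, 0.0, 0.0, 1.0]]
[[-0.001  0.446 -0.895]
 [ 0.001 -0.895 -0.446]
 [-1.    -0.001 -0.   ]] 0.1 0.08548354346331449
```

View pics/top0.png

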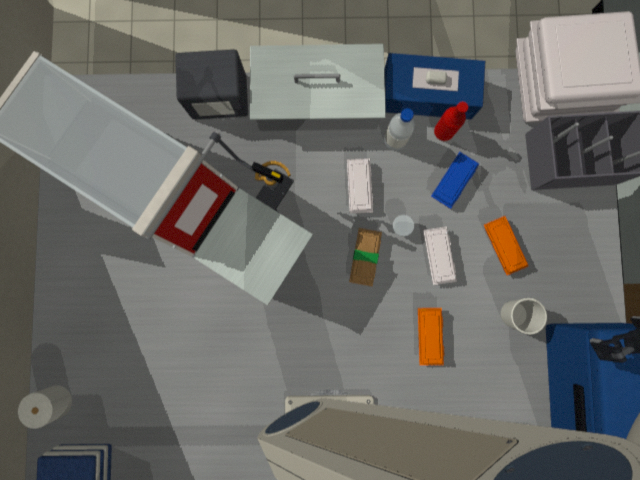

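View pics/side0.png

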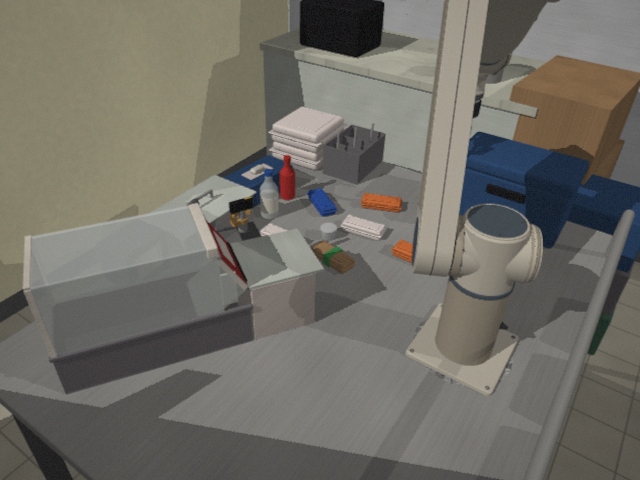

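The top view shows the deck's near corners at about (312,235) and (268,303), with the cam lock at about (270,175). There are two white boxes, at (360,185) and (440,256), the brown meal at (366,257) and the pot at (403,226).

```bash
cat >> h.py <<'E'
def boxes(c,z=0.036,amin=500):
    h=cv2.cvtColor(c["image"],cv2.COLOR_RGB2HSV)
    k=((h[:,:,1]<40)&(h[:,:,2]>165)).astype(np.uint8)
    k=cv2.morphologyEx(k,cv2.MORPH_CLOSE,np.ones((5,5)))
    out=[]
    for q in cv2.findContours(k,cv2.RETR_EXTERNAL,cv2.CHAIN_APPROX_NONE)[0]:
        if cv2.contourArea(q)<amin: continue
        P=np.array([ray(c,u,v,z)[:2] for u,v in q[:,0]])
        (x,y),(w,hh),a=cv2.minAreaRect((P*1000).astype(np.float32))
        a=np.radians(a)
        if w<hh: w,hh,a=hh,w,a+np.pi/2
        out.append((x/1000,y/1000,w,hh,(a+np.pi/2)%np.pi-np.pi/2,q[:,0].mean(0).round()))
    return out
E
python3 - <<'E'
from h import *
c=cam("top")
for b in boxes(c):
    if 100<b[2]<190 : print(b)
A=ray(c,312,235,.18);B=ray(c,268,303,.18);C=ray(c,195,258,.18);D=ray(c,238,190,.18)
print(A,B,C,D,np.linalg.norm(A-B),np.linalg.norm(B-C))
i=c["image"][130:330,130:330];cv2.imwrite("pics/crop1.png",cv2.resize(i,(600,600),interpolation=cv2.INTER_CUBIC)[:,:,::-1])
E
```

```text
(0.4493002014160156, -0.27764093017578123, 136.38282775878906, 59.94843292236328, np.float64(0.12935018355358263), array([439., 255.]))
(0.6319387817382812, -0.08064179229736328, 132.01199340820312, 56.15817642211914, np.float64(0.0014582344007445514), array([359., 183.]))
(0.9032332763671875, -0.2830955810546875, 112.81995391845703, 48.03868103027344, np.float64(1.4706763835100216), array([435.,  79.]))
(1.107193115234375, 0.6541382446289062, 110.54653930664062, 52.470523834228516, np.float64(1.5532022862113424), array([76.,  7.]))
[0.48690561 0.03383283 0.18      ] [0.34254091 0.1292007  0.18      ] [0.440747   0.28598802 0.18      ] [0.58799301 0.19396327 0.18      ] 0.17302080767335434 0.18500459548615733
```

View pics/crop1.png

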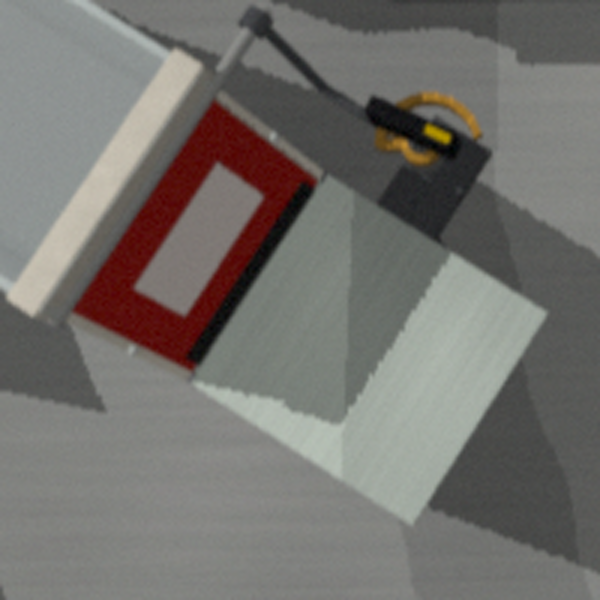

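```bash
python3 - <<'E'
from h import *
c=cam("top")
px=[(312.3,234.3),(267.7,304.3),(194,256.7),(238.3,189.3)]
W=np.array([ray(c,*p,.18)[:2] for p in px])
M=np.array([(-.19,-.09),(-.19,.09),(0,.09),(0,-.09)])
def fit(M,W):
    a=M-M.mean(0);b=W-W.mean(0)
    th=np.arctan2((a[:,0]*b[:,1]-a[:,1]*b[:,0]).sum(),(a*b).sum())
    Rr=np.array([[np.cos(th),-np.sin(th)],[np.sin(th),np.cos(th)]]);return th,W.mean(0)-Rr@M.mean(0),Rr
th,t,Rr=fit(M,W);print(th,t,(W-(M@Rr.T+t))*1000)
g=Rr@[-.053,-.14]+t;print("grip pred",g,"seen",ray(c,267.3,172.3,.272), proj(c,[*g,.272]))
bar=ray(c,130+455/3,130+150/3,.272)-ray(c,130+370/3,130+105/3,.272);print(np.degrees(np.arctan2(bar[1],bar[0])),np.linalg.norm(bar),np.degrees(th))
for z in (.3,.45):
  for k in (0,np.pi):
    for d in np.arange(-100,101,20):
        q=m.solve_ik([*g,z],down(th+np.pi/2+k+np.radians(d)));print(z,k,d,None if q is None else np.round(q,2))
E
```

```text
0.9968320993206733 [0.51691535 0.24090304] [[-0.91302     0.68490897]
 [ 1.62906647 -0.36958312]
 [ 2.24276652 -1.59323208]
 [-2.95881299  1.27790624]]
grip pred [0.60570391 0.12038088] seen [0.60164874 0.11832656 0.272     ] [266.25580447 170.30440243]
-119.06819834556329 0.06397529860470501 57.11427217424028
0.3 0 -100 [ 0.18  0.36  1.61 -0.    1.17 -0.65]
0.3 0 -80 [ 0.18  0.36  1.61 -0.    1.17 -0.99]
0.3 0 -60 [ 0.18  0.36  1.61 -0.    1.17 -1.34]
0.3 0 -40 [ 0.18  0.36  1.61 -0.    1.17 -1.69]
0.3 0 -20 [ 0.18  0.36  1.61 -0.    1.17 -2.04]
0.3 0 0 [ 0.18  0.36  1.61  0.    1.17 -2.39]
0.3 0 20 None
0.3 0 40 None
0.3 0 60 None
0.3 0 80 [ 0.18  0.36  1.61 -0.    1.17  2.5 ]
0.3 0 100 [ 0.18  0.36  1.61 -0.    1.17  2.15]
0.3 3.141592653589793 -100 [0.18 0.36 1.61 0.   1.17 2.5 ]
0.3 3.141592653589793 -80 [ 0.18  0.36  1.61 -0.    1.17  2.15]
0.3 3.141592653589793 -60 [ 0.18  0.36  1.61 -0.    1.17  1.8 ]
0.3 3.141592653589793 -40 [ 0.18  0.36  1.61 -0.    1.17  1.45]
0.3 3.141592653589793 -20 [0.18 0.36 1.61 0.   1.17 1.1 ]
0.3 3.141592653589793 0 [ 0.18  0.36  1.61 -0.    1.17 
[... 755 characters left out ...]
5]
0.45 3.141592653589793 -100 [0.18 0.26 1.42 0.   1.47 2.5 ]
0.45 3.141592653589793 -80 [ 0.18  0.26  1.42 -0.    1.47  2.15]
0.45 3.141592653589793 -60 [ 0.18  0.26  1.42 -0.    1.47  1.8 ]
0.45 3.141592653589793 -40 [ 0.18  0.26  1.42 -0.    1.47  1.45]
0.45 3.141592653589793 -20 [0.18 0.26 1.42 0.   1.47 1.1 ]
0.45 3.141592653589793 0 [ 0.18  0.26  1.42 -0.    1.47  0.75]
0.45 3.141592653589793 20 [ 0.18  0.26  1.42 -0.    1.47  0.4 ]
0.45 3.141592653589793 40 [ 0.18  0.26  1.42 -0.    1.47  0.05]
0.45 3.141592653589793 60 [ 0.18  0.26  1.42 -0.    1.47 -0.3 ]
0.45 3.141592653589793 80 [ 0.18  0.26  1.42 -0.    1.47 -0.65]
0.45 3.141592653589793 100 [ 0.18  0.26  1.42 -0.    1.47 -0.99]
```

```bash
cat >> h.py <<'E'
TH=0.9968; T0=np.array([0.5169,0.2409])
def ch(x,y): return np.array([np.cos(TH)*x-np.sin(TH)*y,np.sin(TH)*x+np.cos(TH)*y])+T0
E
python3 - <<'E'
from h import *
p=m.get_position();m.servo_line([p[0],p[1],.42],rate=.25)
g=np.array([.6035,.1193])
m.move_to([*g,.40],down(TH+1.5*np.pi+.04))
print(m.get_time(),np.round(m.get_joint_positions(),2))
c=cam("wrist");save(c,"w1.png");print(c["fx"],np.round(c["mount"],3).tolist(),proj(c,[*g,.272]))
c=cam("top");save(c,"top1.png")
for b in boxes(c):
    if 100<b[2]<190 : print(b)
E
```

```text
3.675 [ 0.17  0.28  1.49 -0.    1.37  0.71]
340.2999572733228 [[0.001, -0.322, 0.947, -0.122], [1.0, -0.0, -0.001, -0.0], [0.0, 0.947, 0.322, -0.083], [0.0, 0.0, 0.0, 1.0]] [324.0889703  242.92241949]
(0.4499466247558594, -0.2760084228515625, 133.25709533691406, 56.87746810913086, np.float64(0.12934990059271678), array([439., 255.]))
(0.63194189453125, -0.0805470962524414, 127.32566833496094, 55.99197769165039, np.float64(-0.00032517196909864765), array([359., 183.]))
```

View pics/w1.png

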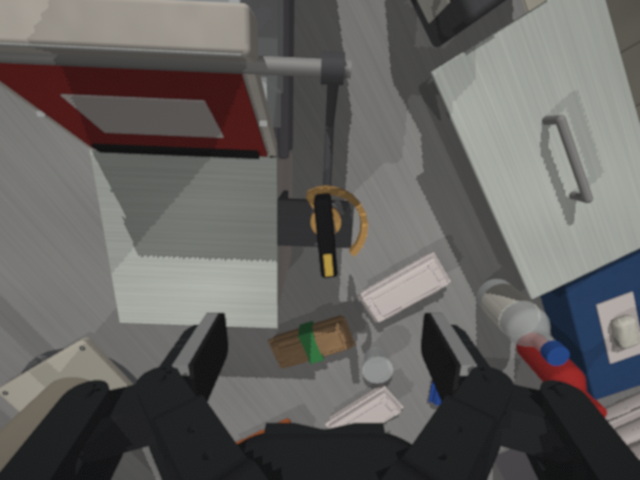

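View pics/top1.png

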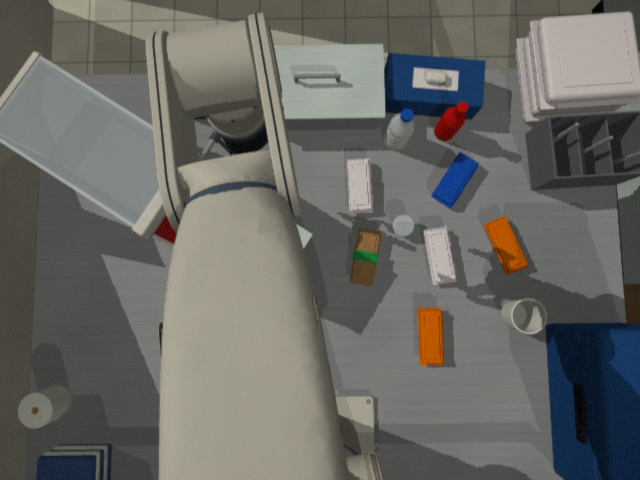

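```bash
python3 - <<'E'
from h import *
c=cam("wrist")
a=ray(c,323,193,.272);b=ray(c,328.5,277,.272);print(a,b,(a+b)/2,np.linalg.norm(a-b),np.degrees(np.arctan2(*(a-b)[1::-1])),np.degrees(TH))
for p,q in(((120,325),(-.19,.09)),((277,328),(-.19,-.09)),((276,155),(0,-.09)),((92,150),(0,.09))):print(ray(c,*p,.18)[:2]-ch(*q), proj(c,[*ch(*q),.18]))
E
```

```text
[0.62254112 0.15305555 0.272     ] [0.59189718 0.09292278 0.272     ] [0.60721915 0.12298917 0.272     ] 0.06749075108197289 62.996390383559145 57.11243301864046
[-0.00304397 -0.00261135] [120.48138397 322.11331299]
[-0.00087815 -0.00038211] [277.45552405 327.4150296 ]
[0.00120968 0.00251977] [276.38151319 157.95072746]
[ 0.0017729  -0.00043884] [ 90.31406369 150.56482533]
```

```bash
python3 - <<'E'
from h import *
g=np.array([.605,.1210]);o=down(TH+1.5*np.pi+.085)
m.move_to([*g,.36],o);m.servo_line([*g,.252],o,rate=.1)
print(m.get_contact_force())
m.command_gripper(.0,f_grip=40);print("w",m.get_width(),np.round(m.get_contact_force(),1),np.round(m.get_torque(),2),m.get_time())
q0=np.array(m.get_joint_positions())
for i in range(6):
    q=q0.copy();q[5]=q0[5]-(i+1)*np.radians(20);m.set_joints(q)
    print(i,np.round(m.get_contact_force(),1),np.round(m.get_torque(),2),m.get_joint_positions()[5],m.get_time())
    if np.linalg.norm(m.get_contact_force())>25: break
E
```

```text
[ 0.4640888  -0.19236161  0.13584771]
w 0.01403630998286246 [ 4.2 -3.3 -0.5] [-0.35 -0.58  0.14] 5.9833
0 [ 0.2 -0.2  0. ] [-0.05  0.08  0.09] 0.3214119799148622 6.4083
1 [ 0.  -1.6  0.1] [-0.1   0.13  0.12] -0.02588694738362055 6.8333
2 [-0.3 -1.1  1.2] [-0.22  0.21  0.03] -0.3743302609642224 7.2583
3 [-1.7 -1.7  2.3] [-0.33  0.37  0.08] -0.723140094799418 7.6833
4 [-2.2 -3.7  3.5] [-0.5   0.53  0.04] -1.0721120948529694 8.1083
5 [-3.9 -4.2  3.7] [-0.68  0.57  0.12] -1.4208986227677467 8.5333
```

```bash
python3 - <<'E'
from h import *
q0=np.array(m.get_joint_positions())
tgt=[-1.75,-2.05,-2.25]+list(np.arange(-2.31,-2.53,-.04))
for t in tgt:
    q=q0.copy();q[5]=t;m.set_joints(q);m.hold(.1)
    f,tq=np.array(m.get_contact_force()),np.array(m.get_torque())
    print(round(t,2),np.round(f,1),np.round(tq,2),m.get_joint_positions()[5])
    if abs(tq[2])>.6: break
c=cam("wrist");save(c,"w2.png")
E
```

```text
-1.75 [-2.8 -3.7  3.4] [-0.6   0.4   0.02] -1.7447848283354626
-2.05 [-2.  -3.6  2.5] [-0.72  0.35 -0.02] -2.045761946582463
-2.25 [-1.9 -5.3  3. ] [-0.72  0.33  0.07] -2.247162911631606
-2.31 [-2.  -5.2  2.8] [-0.76  0.34  0.08] -2.3071599159150105
-2.35 [-1.3 -5.2  2.3] [-0.73  0.35  0.05] -2.3471507957514235
-2.39 [-1.8 -4.6  2.1] [-0.84  0.3  -0.22] -2.3865888751642563
-2.43 [ 2.4 -1.1 -1.4] [ 0.04 -0.22 -0.17] -2.427875658989497
-2.47 [ 3.1  0.7 -0.7] [ 0.32 -0.4  -1.29] -2.467761058372655
```

View pics/w2.png

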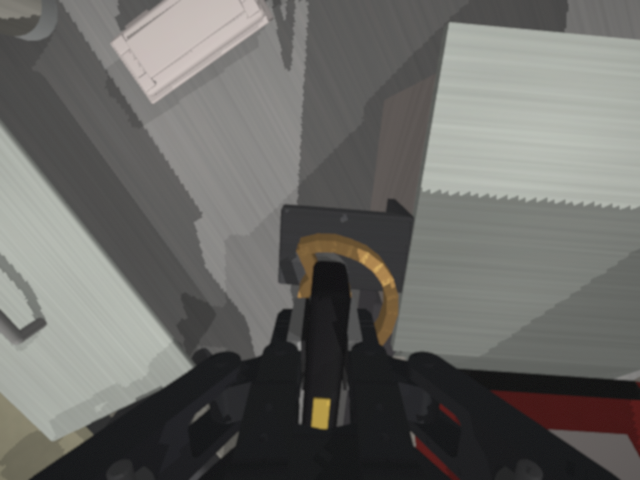

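The lock reached its stop at q6 of about -2.43, with the moment rising to 1.3 N m. The bar lies along chute x with the hook's mouth turned to the bolt. Next I release and fetch the first box.

```bash
cat >> h.py <<'E'
def find(c,near,tol=.08,amin=500):
    L=[b for b in boxes(c,amin=amin) if np.hypot(b[0]-near[0],b[1]-near[1])<tol and b[2]>100]
    return min(L,key=lambda b:np.hypot(b[0]-near[0],b[1]-near[1])) if L else None
def report(s): print(s,"w %.4f"%m.get_width(),"F",np.round(m.get_contact_force(),1),"p",np.round(m.get_position(),3),"t %.1f"%m.get_time())
E
python3 - <<'E'
from h import *
q=np.array(m.get_joint_positions());q[5]=-2.43;m.set_joints(q)
m.command_gripper(.085)
p=m.get_position();m.servo_line([p[0],p[1],.40],rate=.2);report("up")
c=cam("top");b=find(c,(.632,-.08));print(b,find(c,(.45,-.277)))
yaw=b[4]+np.pi/2
cand=[(abs(s[5]),k) for k in(0,np.pi) if (s:=m.solve_ik([b[0],b[1],.3],down(yaw+k))) is not None];k=min(cand)[1]
m.move_to([b[0],b[1],.26],down(yaw+k));report("above")
c=cam("wrist");save(c,"w3.png");print(find(c,b,amin=2000),[x for x in boxes(c,amin=2000)])
E
```

```text
up w 0.0854 F [ 0.7  0.3 -0. ] p [0.606 0.12  0.399] t 13.6
(0.63194189453125, -0.08061927032470703, 127.32566833496094, 55.84763717651367, np.float64(-0.00032517196909864765), array([359., 183.])) (0.4492698364257813, -0.27609646606445315, 134.62208557128906, 56.87746810913086, np.float64(0.12934991723747347), array([439., 256.]))
above w 0.0850 F [ 0.9 -1.5  0.4] p [ 0.632 -0.081  0.26 ] t 16.8
(0.6363566284179687, -0.08339015960693359, 131.6158905029297, 55.143943786621094, np.float64(0.026622454203950596), array([326., 203.])) [(0.6363566284179687, -0.08339015960693359, 131.6158905029297, 55.143943786621094, np.float64(0.026622454203950596), array([326., 203.])), (0.8068980712890625, -0.02641949462890625, 256.3974609375, 21.819440841674805, np.float64(1.5704610348136558), array([274.,  18.]))]
```

View pics/w3.png

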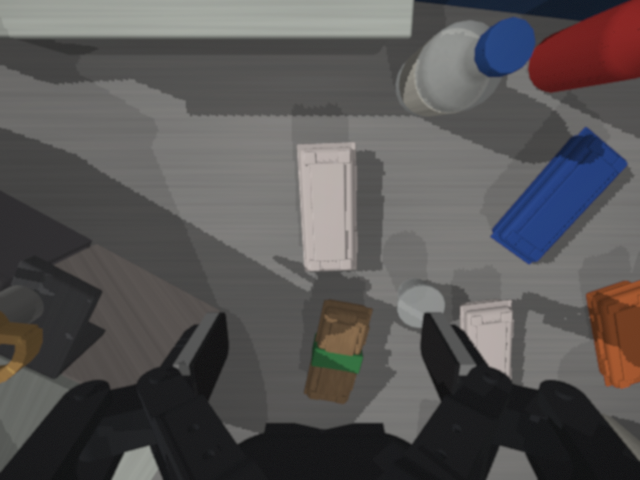

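The box sits at about (326,205) in the wrist view, clear of its neighbours. The estimate is (0.635,-0.083).

```bash
cat >> h.py <<'E'
def grab(x,y,yaw):
    o=down(yaw)
    m.servo_line([x,y,.12],o,rate=.2); m.servo_line([x,y,.028],o,rate=.1)
    report("low"); m.command_gripper(.03,f_grip=60); report("gripped")
    m.servo_line([x,y,.06],rate=.1); report("lift1")
    return m.get_width()
E
python3 - <<'E'
from h import *
w=grab(.635,-.083,.035+R.from_rotvec(m.get_ee_rot()).as_matrix()[:,1].dot([0,1,0])*np.pi/2)
if .05<w<.068:
    p=m.get_position();m.servo_line([p[0],p[1],.36],rate=.2);report("lift2")
    d=ch(-.09,0);print(d)
    for k in(.5,1.5):
        for z in(.36,.215):
            s=m.solve_ik([*d,z],down(TH+k*np.pi));print(k,z,None if s is None else np.round(s,2))
    for x in (-.195,.0):
        s=m.solve_ik([*ch(x,0),.21],down(TH+1.5*np.pi));print(x,None if s is None else np.round(s,2))
E
```

```text
low w 0.0851 F [1.4 0.  0.3] p [ 0.636 -0.083  0.029] t 18.8
gripped w 0.0591 F [-0.7  0.9  6.3] p [ 0.636 -0.083  0.029] t 19.2
lift1 w 0.0590 F [-0.6  0.2 -2.1] p [ 0.635 -0.083  0.061] t 19.6
lift2 w 0.0587 F [-0.3  0.7 -1.7] p [ 0.635 -0.083  0.359] t 21.3
[0.4680307  0.16532361]
0.5 0.36 [ 0.32  0.11  1.79 -0.    1.24 -2.25]
0.5 0.215 [ 0.32  0.29  1.94 -0.    0.91 -2.25]
1.5 0.36 [ 0.32  0.11  1.79 -0.    1.24  0.89]
1.5 0.215 [ 0.32  0.29  1.94 -0.    0.91  0.89]
-0.195 [ 0.16  0.18  2.1  -0.    0.85  0.73]
0.0 [ 0.42  0.4   1.79 -0.    0.96  0.99]
```

```bash
cat >> h.py <<'E'
def place():
    o=down(TH+1.5*np.pi);d=ch(-.09,0)
    m.move_to([*d,.36],o);report("over deck")
    m.servo_line([*d,.23],o,rate=.15)
    for z in np.arange(.224,.202,-.003):
        m.servo_line([*d,z],o,rate=.05)
        if m.get_contact_force()[2]>3: break
    report("down")
    m.command_gripper(.085);m.hold(.2)
    m.servo_line([*d,.33],o,rate=.2);report("released")
E
python3 - <<'E'
from h import *
place()
c=cam("wrist");save(c,"w4.png");b=find(c,ch(-.09,0),amin=2000)
E
```

```text
over deck w 0.0586 F [ 0.3 -0.7 -2.2] p [0.469 0.165 0.36 ] t 22.4
down w 0.0590 F [-5.6 -2.9 26.6] p [0.469 0.166 0.209] t 25.2
released w 0.0850 F [-0.5  0.1 -0.9] p [0.467 0.165 0.329] t 26.6
```

View pics/w4.png

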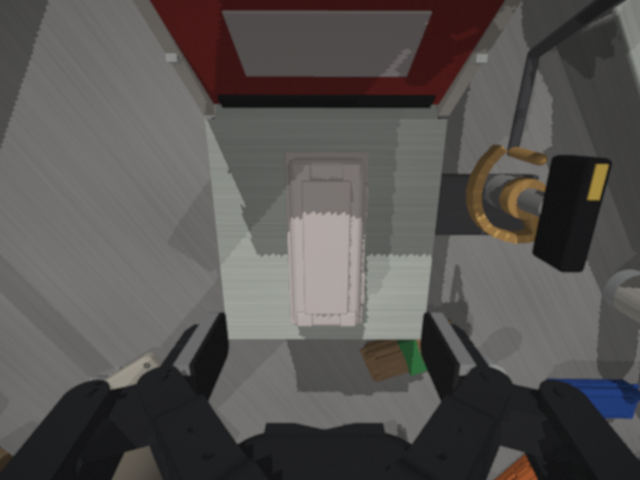

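```bash
python3 - <<'E'
from h import *
c=cam("wrist")
Ri=np.array([[np.cos(TH),np.sin(TH)],[-np.sin(TH),np.cos(TH)]])
for u,v in((293,318),(357,318),(288,155),(367,155)): print(Ri@(ray(c,u,v,.216)[:2]-T0))
for u,v in((228,340),(432,340)): print(Ri@(ray(c,u,v,.18)[:2]-T0))
E
```

```text
[-0.14714028  0.02570421]
[-0.14708686 -0.02440832]
[-0.02351915  0.02534173]
[-0.02352662 -0.0272337 ]
[-0.19190943  0.09045829]
[-0.1916711 -0.0983455]
```

```bash
cat >> h.py <<'E'
def push():
    o=down(TH+1.5*np.pi)
    m.command_gripper(0.0)
    m.servo_line([*ch(-.2,0),.33],o,rate=.2)
    m.servo_line([*ch(-.2,0),.208],o,rate=.12);report("behind")
    for x in(-.15,-.1,-.06,-.03,-.01,.003):
        m.servo_line([*ch(x,0),.208],o,rate=.08);print(x,np.round(m.get_contact_force(),1))
        if np.linalg.norm(m.get_contact_force())>25: break
    m.hold(.3)
    m.servo_line([*ch(-.12,0),.208],o,rate=.15)
    m.servo_line([*ch(-.12,0),.33],o,rate=.2);report("back")
E
python3 - <<'E'
from h import *
push();m.hold(.5);c=cam("wrist");save(c,"w5.png");c=cam("side");save(c,"side1.png")
c=cam("top");print(find(c,(.45,-.276)))
E
```

```text
behind w 0.0000 F [ 0.   0.5 -0.1] p [0.409 0.073 0.208] t 29.3
-0.15 [0.6 0.2 0.4]
-0.1 [-0.6 -0.   0.1]
-0.06 [ 0.3  0.2 -0.4]
-0.03 [ 0.5 -0.1 -0.7]
-0.01 [ 1.2 -0.3  0.9]
0.003 [-0.2  0.9  0. ]
back w 0.0002 F [ 0.3  0.7 -1.1] p [0.451 0.14  0.329] t 34.8
(0.44912387084960936, -0.27766387939453124, 136.0271759033203, 59.94844436645508, np.float64(0.12935039993542108), array([439., 255.]))
```

View pics/w5.png

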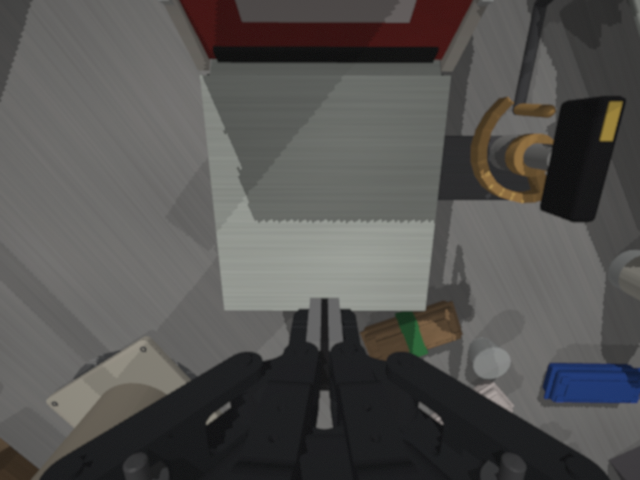

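View pics/side1.png

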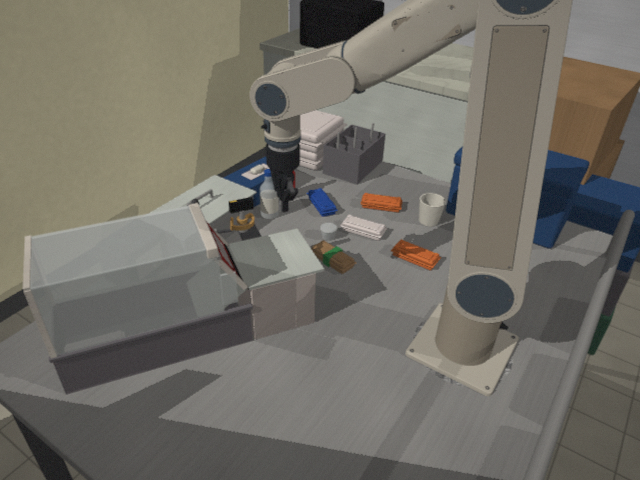

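The first box is through: the deck is empty and the flap hangs shut. Next is the second box.

```bash
python3 - <<'E'
from h import *
m.command_gripper(.085)
m.move_to([.42,.0,.33],down(TH+1.5*np.pi))
b=(.4495,-.277,0,0,.129)
yaw=b[4]+np.pi/2
k=min((abs(s[5]),k) for k in(0,np.pi) if (s:=m.solve_ik([b[0],b[1],.26],down(yaw+k))) is not None)[1]
m.move_to([b[0],b[1],.28],down(yaw+k));report("above")
c=cam("wrist");save(c,"w6.png")
for x in boxes(c,amin=2000): print(x)
print(k)
E
```

```text
above w 0.0850 F [ 0.6  0.  -0.3] p [ 0.45  -0.276  0.28 ] t 37.9
(0.45190521240234377, -0.2787178955078125, 125.62841033935547, 50.44267272949219, np.float64(0.1406782222111005), array([327., 205.]))
3.141592653589793
```

View pics/w6.png

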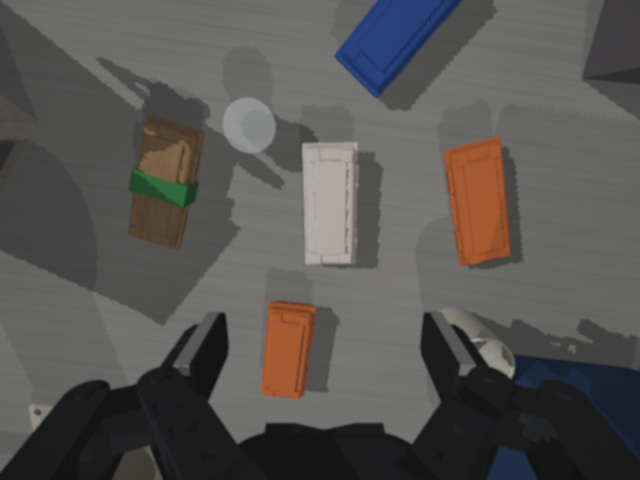

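The box is at (330,203). The pot at (249,125) is clear of the fingers' footprint.

```bash
python3 - <<'E'
from h import *
w=grab(.451,-.278,.135+1.5*np.pi)
if .05<w<.068:
    p=m.get_position();m.servo_line([p[0],p[1],.33],rate=.2);report("lift2")
    m.move_to([.40,-.04,.36],down(TH+1.5*np.pi));report("via")
    if m.get_width()>.05:
        place()
        c=cam("wrist");save(c,"w7.png")
        for b in boxes(c,z=.216,amin=2000): print(b)
        print(ch(-.09,0),TH)
E
```

```text
low w 0.0849 F [0.3 1.  0.5] p [ 0.451 -0.278  0.028] t 40.0
gripped w 0.0589 F [-0.4 -1.4  6.5] p [ 0.452 -0.278  0.029] t 40.3
lift1 w 0.0588 F [ 0.6 -0.2 -2.8] p [ 0.451 -0.278  0.06 ] t 40.8
lift2 w 0.0593 F [ 0.  -0.3 -2.2] p [ 0.45  -0.278  0.329] t 42.3
via w 0.0588 F [ 0.1  0.3 -3. ] p [ 0.401 -0.041  0.36 ] t 43.3
over deck w 0.0589 F [-0.3 -0.1 -2.8] p [0.468 0.164 0.36 ] t 44.1
down w 0.0592 F [-4.8 -1.8 20.1] p [0.469 0.166 0.208] t 46.9
released w 0.0852 F [-0.2  0.4  0.4] p [0.467 0.165 0.329] t 48.3
(0.45703988647460936, 0.15276242065429688, 88.63003540039062, 49.96721649169922, np.float64(0.9917615228406444), array([322., 269.]))
[0.4680307  0.16532361] 0.9968
```

View pics/w7.png

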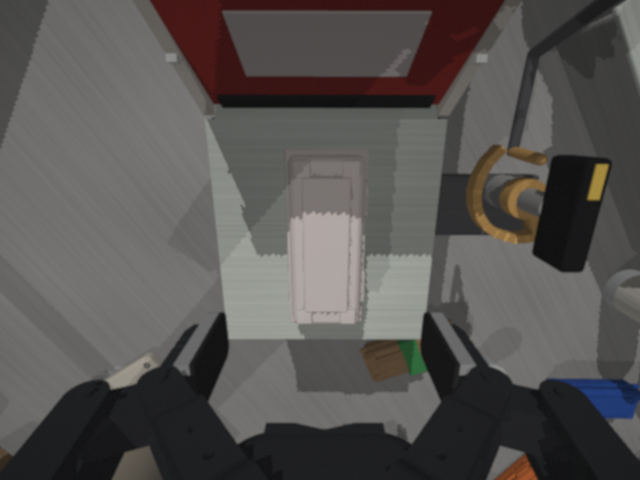

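The box is on the deck, straight and central. Next I push it through, then move to the lock, where the bar lies at TH.

```bash
python3 - <<'E'
from h import *
push()
m.command_gripper(.085)
g=np.array([.606,.1203])
p=m.get_position();m.servo_line([p[0],p[1],.40],rate=.2)
q=m.solve_ik([*g,.40],down(TH+.5*np.pi));print(None if q is None else np.round(q,2))
m.move_to([*g,.40],down(TH+.5*np.pi));report("at lock")
c=cam("wrist");save(c,"w8.png")
c=cam("top");print([b for b in boxes(c) if b[0]<.75 and 100<b[2]<180])
E
```

```text
behind w -0.0001 F [ 0.1 -0.1 -0.1] p [0.409 0.073 0.208] t 51.0
-0.15 [-0.   0.1 -0. ]
-0.1 [-0.  -0.8 -0. ]
-0.06 [-0.  -0.  -0.8]
-0.03 [-0.6  0.1  0.1]
-0.01 [ 0.8  0.3 -0.2]
0.003 [ 0.7 -0.2  0.7]
back w -0.0002 F [-0.3 -0.2 -0.8] p [0.451 0.14  0.329] t 56.4
[ 0.18  0.29  1.49 -0.    1.37 -2.39]
at lock w 0.0850 F [0.1 0.1 0.5] p [0.606 0.12  0.4  ] t 60.4
[]
```

View pics/w8.png

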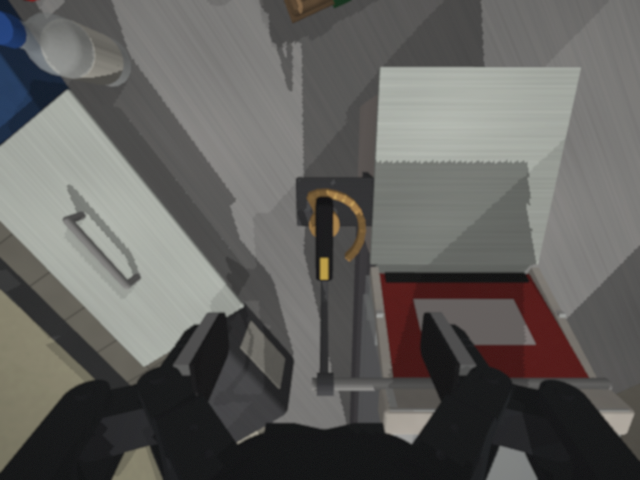

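The deck is empty and the flap hangs shut. The bar is at (324,238), in line with the tool. Next I turn it clockwise.

```bash
python3 - <<'E'
from h import *
g=np.array([.606,.1203])
m.servo_line([*g,.252],rate=.12);m.command_gripper(0,f_grip=60);report("grip")
q0=np.array(m.get_joint_positions())
for t in list(np.arange(q0[5]+.35,.55,.35))+list(np.arange(.6,1.1,.04)):
    q=q0.copy();q[5]=t;m.set_joints(q);m.hold(.05)
    f,tq=np.array(m.get_contact_force()),np.array(m.get_torque())
    print(round(t,2),np.round(f,1),np.round(tq,2))
    if abs(tq[2])>1. or np.linalg.norm(f)>30: break
report("end");print(m.get_joint_positions()[5])
E
```

```text
grip w 0.0129 F [-0.1 -0.8  2.2] p [0.606 0.12  0.252] t 62.6
-2.04 [-0.6 -0.2  0.9] [-0.07 -0.02 -0.05]
-1.69 [-0.2  0.2  1. ] [-0.1  -0.04 -0.02]
-1.34 [ 1.   0.1 -0. ] [-0.2  -0.02  0.05]
-0.99 [ 1.4 -1.5  0.9] [-0.28 -0.04  0.05]
-0.64 [ 0.3 -1.2  1.1] [-0.35  0.01 -0.02]
-0.29 [ 0.3 -2.7  2.1] [-0.37 -0.02 -0.  ]
0.06 [-0.6 -3.5  0.8] [-0.51 -0.04 -0.01]
0.41 [ 0.1 -3.2  1.7] [-0.57  0.05  0.05]
0.6 [-0.5 -3.6  2.2] [-0.56  0.07 -0.01]
0.64 [-0.6 -4.2  1.2] [-0.61  0.14 -0.03]
0.68 [-1.7 -3.3  2.1] [-0.68  0.17 -0.06]
0.72 [-1.3 -3.6  2.9] [-0.72  0.22 -0.02]
0.76 [-2.  -4.7  3.1] [-0.73  0.24 -0.06]
0.8 [-1.1 -4.   2.8] [-0.78  0.31 -0.07]
0.84 [-2.2 -4.9  4.3] [-0.85  0.42  0.67]
0.88 [-0.4 -2.3  1. ] [-0.26 -0.08  0.85]
0.92 [ 0.5 -0.9  1. ] [-0.09 -0.2   2.16]
end w 0.0134 F [ 0.5 -0.9  1. ] p [0.606 0.121 0.252] t 69.1
0.9172980964317375
```

```bash
python3 - <<'E'
from h import *
q=np.array(m.get_joint_positions());q[5]=.87;m.set_joints(q);print(np.round(m.get_torque(),2))
m.command_gripper(.085);p=m.get_position();m.servo_line([p[0],p[1],.40],rate=.15)
c=cam("wrist");save(c,"w9.png")
p=m.get_position();m.servo_line([p[0],p[1],.45],rate=.2);q=np.array(m.get_joint_positions());q[0]=-1.1;m.set_joints(q)
c=cam("top");save(c,"top2.png");report("parked")
E
```

```text
[-0.2  -0.07  0.66]
parked w 0.0849 F [ 0.9  0.1 -0.6] p [ 0.292 -0.545  0.45 ] t 74.3
```

View pics/w9.png

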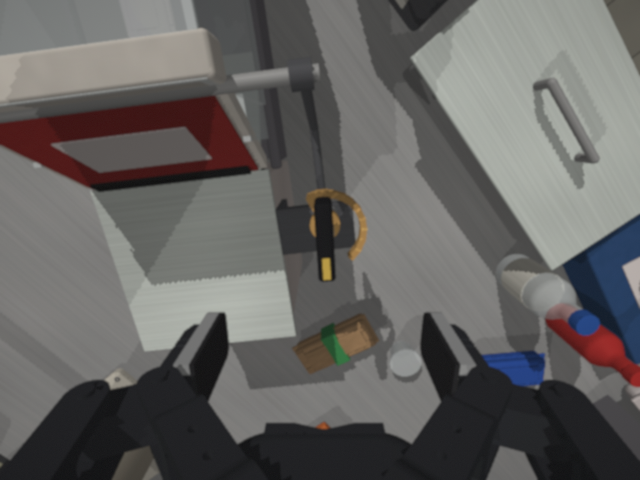

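View pics/top2.png

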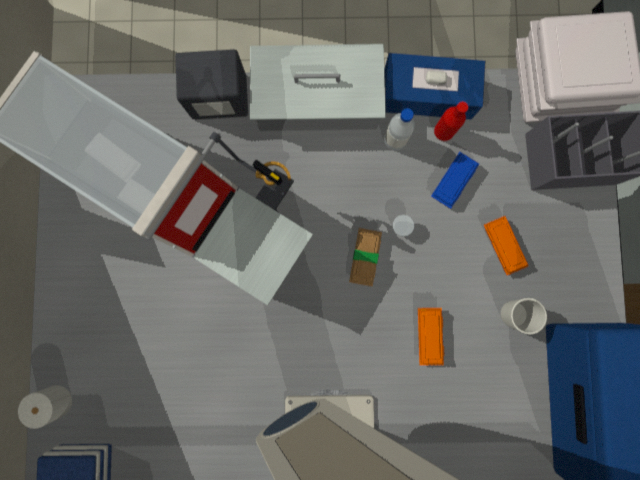

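```bash
python3 - <<'E'
from h import *
a=cv2.imread("pics/top0.png").astype(int);b=cv2.imread("pics/top2.png").astype(int)
d=np.abs(a-b).max(2);print("flap diff>40:",(d[170:255,160:240]>40).sum(),"lock:",(d[125:215,210:300]>40).sum())
m.sign_off()
E
```

```text
flap diff>40: 0 lock: 114
the job is handed in; nothing more can be done
```

The job is done and handed in at about 75 s. I turned the cam lock anticlockwise to its stop and posted both white used boxes through the flap. I then turned the lock clockwise to its stop. Only two used boxes were on the table.

- **Boxes:** the last top view shows two pale box shapes in the tote and no white boxes left on the table or deck.
- **Flap and lock:** the flap looks the same as in its locked starting picture, with no changed pixels. The lock area differs by 114 pixels, which I took to be the bar resting at a slightly different angle (at its stop). The hook lies over the bolt as it did at the start. That the hook has caught the bolt rests on these pictures, as there was no direct reading of the flap or cam angle.
- **Other items:** the brown meal with the green band is where it was, and the dip pot is still standing.
- **Forces:** the largest wrist force at my readings was about 27 N, while setting the first box on the deck. No check failed.

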